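Nudge the adapter plate onto the shaker's locating pins

ROBOT

A 6-joint arm with a two-finger parallel gripper is mounted at the origin on the work surface. World frame = base frame: x ahead of the robot, y to its left, z up, the work surface at z = 0. Lengths are in m, angles in rad, forces in N, time in s.
With the tool pointing down it reaches from about 0.375 to 0.9 m from the base axis. Payload 3.1 kg.
Tool frame: the origin (TCP) lies midway between the tips of the shut fingers; the grasp point (between the pads) lies 19 mm behind it (manip.hold_point_z is the distance from the TCP to the grasp point, in m); x points along the fingers, y is the direction in which the jaws open and shut, and the axes are right-handed (so a half turn about x gives the same grasp; the last joint's range is limited). The gripper opens to 85 mm and grips with 20 to 120 N. Pads are 22 mm wide; open, the fingers measure 114 mm over their backs; the gripper's body (76 mm by 85 mm) begins 54 mm behind the grasp point. The pads swing forward as they close: fully open they stand 13 mm farther back than shut.
Start: joints at [-1.482, 0.527, 1.433, -0, 1.181, -0.178], TCP at [0.165, -0.603, 0.231] pointing down, gripper open.
Joint ranges: [-3.08, 3.08], [-0.75, 2.2], [0.22, 2.44], [-1.43, 4.57], [0, 2.65], [-2.85, 2.85]. Speed limits (rad/s): [2.79, 2.79, 3.14, 3.14, 3.14, 3.14].

INTERFACE

Orientations are given as a unit quaternion [x, y, z, w].
In Python, from station import manip, snapshot gives the robot as it stands.
- The arm moves only by the tool play_rows, never from a script. Its argument "series" is a list of rows, each a list of 4 numbers: the shift along the tool's x, y, z in m, then the turn about the tool's x in degrees. In form: [[tx, ty, tz, spin], ...]. A call has 1 to 20 rows; each row is the pose to reach, as a shift and turn from the pose measured when the call began, along the tool's axes at that moment; what a row does not reach only later rows make up. A row lasts 1/10 s, in which the tool goes at most 50 mm and 8.59 degrees, less where a joint would pass 70% of its speed; a pose out of reach is approached as far as the arm can. A call with a gripper value outside its range is refused whole. "claw" is the opening in per cent of the stroke, from 0 (shut) to 100 (fully open), set as the call begins (left out, the last holds). The fingers move at their own pace and stop on an object; "force" is the grip in N (left out, the last holds). Time passes only in rows, so rows that repeat a pose let the fingers close. It gives the time, the measured TCP pose, the force and the opening at its end, in the units of the state.
- manip.sense(): the state, without advancing time (a new reading comes with each control period).
- snapshot(name): name is "side" or "top" or "wrist"; returns a dict with "image" (420x560x3 uint8, blue, green, red), "depth" (420x560 float32, m along the optical axis (not along the pixel's ray), 0 where there is no reading), "fov_y" (degrees; the focal length in pixels is half the picture's height over the tangent of half this angle, whatever the lens; pixels are square), "cx", "cy" (the principal point, pixels), "R" (3x3) and "t" (3): a world point X has camera coordinates R X + t. Camera axes: x right, y down, z forward; pixel columns grow to the right and rows downward; lengths in m; the calibration is good to about 2 mm. A picture is of the moment at which its call begins.
- manip.sign_off(): hands the job in, once; it reports no verdict.
The state is a dict: "t": time; "q": joint angles; "qd": joint speeds; "tau": joint torques, N m; "tcp_pos": TCP position; "tool_rot": TCP orientation; "force": force on the tool from outside, world axes, zero at the start; "ft_torque": the same for the moment, N m; "finger_gap": opening from 0.0 (shut) to 1.0 (fully open).
Only numpy, scipy, OpenCV 4.12 (cv2) and the standard library are available. Lean on these libraries where they do the work, as an engineer would, in place of code of your own. Each camera call takes 0.05 s, during which the arm holds its last target.

TASK

The blue adapter plate lies crooked on the shaker deck, propped up on the two steel locating pins. Using only your fingertips, nudge it sideways - towards the long grey fence and along the fence to the orange mark - until both its holes drop over the two pins and it lies flat on the deck, then take the hand away. Only push the plate, never pinch or lift it, and leave the amber vial, the white bottle and the orange tube rack where they stand.

Things in the scene. Friction and masses are not known exactly. Their poses are not given: they have to be found in the camera images.
- shaker: White laboratory shaker, fixed, 210 x 340 x 60 mm (x, y, z), with a flat aluminium deck on top. Origin: centre of its underside, so the deck is at z = 60 mm; z up, x away from the robot (turned by up to 0.3 rad), y to the left along the fence. An orange line across deck and fence at y = +20 mm marks the line of the two pins.
- fence (a point): middle of the inner face (towards the robot) of the fixed grey fence, at deck level: shaker x = +65.5, y = -20 mm. The fence stands on the far side of the deck along the shaker's y, 240 mm long, 14 mm high and 14 mm thick
- seat (a point): where the origin of a seated plate lies, on the deck: shaker x = +15, y = 0, z = 60 mm. The seated plate has the shaker's yaw and stands 0.5 mm clear of the fence
- pin_near (a point): centre of the top of the steel pin nearer to the robot: shaker x = -9, y = +20 mm. Both pins are fixed, 8 mm in diameter, 7 mm high above the deck, with round domed tops; they are under the plate at the start
- pin_far (a point): centre of the top of the steel pin nearer to the fence: shaker x = +39, y = +20 mm
- plate: Loose blue plate, 100 x 140 x 14 mm (x, y, z), about 0.25 kg, pale blue round wells and a white line through its two dark holes on top. Origin: centre of its underside; z up, x to the fence, y to the left. It starts 22 to 40 mm right (shaker -y) of its seat, 7 to 18 mm off the fence, yawed up to 0.08 rad and tilted 0.06 rad, its left part propped on the pins. Slides under 1 to 4 N, up to 8 N along the fence.
- hole_near (a point): centre of the hole nearer to the robot, at the plate's underside: plate x = -24, y = +20 mm. Both holes are 11 mm in diameter and go through; once both are over the pins the plate drops by its own weight flat onto the deck, and the pins then stop it from sliding
- hole_far (a point): centre of the hole nearer to the fence, at the plate's underside: plate x = +24, y = +20 mm
- low_edge (a point): middle of the lower edge of the plate's right (-y) side, at the underside; it rests on the deck all the time. The 14 mm high right side above it can be pushed with a fingertip
- vial: small amber glass vial with white cap, 28 mm in diameter, 55 mm tall, standing loose on the left end of the deck; origin at the centre of its underside. Bystander
- bottle: white plastic bottle with blue cap, 70 mm in diameter, 150 mm tall, standing loose on the bench on one side of the shaker; origin at the centre of its underside. Bystander
- rack: orange tube rack with small white tubes, 160 x 90 x 36 mm, tubes up to 49 mm, loose on the bench on the other side of the shaker; origin at the centre of its underside. Bystander
Things that resemble listed ones, but are neither listed nor needed, are in the scene too. There is more than one size of the plate; the one meant has the size given above.

How it is judged:
At the end, for the whole second after the job is handed in: Both holes are within 3 mm of their pins, the plate lies flat on the deck (underside within 1.5 mm of it, tilt under 0.015 rad) and at rest, and vial, bottle and rack stand upright within 15 mm of where they were (horizontal distance between hole_near and pin_near below 0.003 m and horizontal distance between hole_far and pin_far below 0.003 m and z of plate in the frame of shaker below 0.0615 m and angle between plate's own z axis and vertical below 0.015 rad and linear speed of plate below 0.01 m/s and distance of each of vial, bottle, rack from where it was at the start of the episode below 0.015 m and angle between each of vial, bottle, rack's own z axis and vertical below 0.2 rad); the robot touches nothing.
It fails at once if the plate is lifted: its low edge rises more than 5 mm off the deck, or its centre more than 10 mm (z of low_edge in the frame of shaker above 0.065 m or z of plate in the frame of shaker above 0.07 m).
It fails at once if the vial, the bottle or the rack is moved more than 15 mm or tipped over (distance of any of vial, bottle, rack from where it was at the start of the episode above 0.015 m or angle between any of vial, bottle, rack's own z axis and vertical above 0.3 rad).
It also fails if it takes over 58 s, if anything falls off the work surface, if the arm or the gripper's body presses on something with over 40 N, if the wrist force passes 120 N, or if a joint passes its speed limit or range.

## Working session

There is one attempt and no reset: what is moved stays moved. The work goes in short steps, Python scripts to look and compute and a tool call to move; the robot and the scene stay as the last step left them, time stands still between calls to the robot, and variables do not carry over. Pictures are saved under pics/ and viewed, and the job is handed in when it is done.

Besides the shell and the picture viewer there is one more tool, called as name(argument=value, ...) on one line, values as JSON. play_rows: Moves the arm, as the interface text tells. Its arguments: {"type":"object","properties":{"series":{"type":"array","items":{"type":"array","items":{"type":"number"}}},"claw":{"type":"number"},"force":{"type":"number"}},"required":["series"]}

```bash
ls; mkdir -p pics
cat > h.py <<'E'
import numpy as np, cv2
from station import manip, snapshot
def save(n):
    s=snapshot(n); return s
def K(s):
    h=s["image"].shape[0]; f=h/2/np.tan(np.radians(s["fov_y"])/2); return f,s["cx"],s["cy"]
def ray(s,u,v,z):
    f,cx,cy=K(s); R=np.array(s["R"]);t=np.array(s["t"])
    d=R.T@np.array([(u-cx)/f,(v-cy)/f,1]); o=-R.T@t
    return o+d*(z-o[2])/d[2]
def proj(s,X):
    f,cx,cy=K(s); c=np.array(s["R"])@X+np.array(s["t"]); return f*c[0]/c[2]+cx, f*c[1]/c[2]+cy
def dep(s,u,v):
    f,cx,cy=K(s); z=s["depth"][int(v),int(u)]
    return np.array(s["R"]).T@(np.array([(u-cx)/f*z,(v-cy)/f*z,z])-np.array(s["t"]))
E
python3 - <<'E'
from h import *
import pickle
for n in ["top","side","wrist"]:
    s=snapshot(n); cv2.imwrite(f"pics/{n}0.png",s["image"]); pickle.dump(s,open(n+"0.pkl","wb"))
    print(n,s["fov_y"],s["cx"],s["cy"],-np.array(s["R"]).T@s["t"])
print(manip.sense())
E
```

```text
pics
top 47.27094311611505 280.55164902048443 212.7206597969853 [ 0.38026938 -0.02097648  1.41117316]
side 52.28833064293905 273.3290474242032 205.9461008145378 [0.39283016 0.80723458 0.71905464]
wrist 65.7716618563343 277.6389596654696 209.71060029659387 [ 0.23375777 -0.58363148  0.37315992]
{'t': 0.15, 'q': array([-1.48248997e+00,  5.28291357e-01,  1.43362324e+00, -3.25891775e-05,
        1.18140172e+00, -1.78542609e-01]), 'qd': array([-0.00077763, -0.00229445, -0.00354651, -0.00028508, -0.0009635 ,
        0.00065324]), 'tau': array([ 3.80153278e-04, -4.42744553e+01, -1.78276008e+01, -2.37757376e-04,
        5.62412082e-03, -2.21838462e-06]), 'tcp_pos': array([ 0.16475212, -0.60231469,  0.23052977]), 'tool_rot': array([ 0.70083812,  0.09467926, -0.70080444,  0.09346072]), 'force': array([-0.41340303, -0.79381795,  0.65327583]), 'ft_torque': array([-0.01452989, -0.00468816, -0.02489609]), 'finger_gap': 0.9973613846101417}
```

View pics/top0.png

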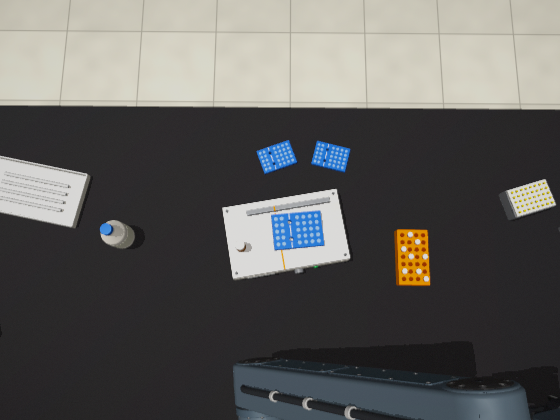

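View pics/side0.png

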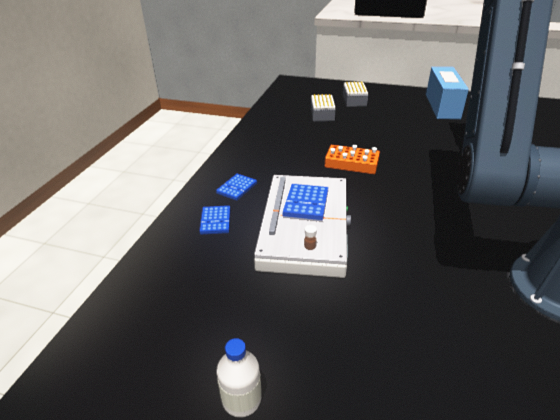

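View pics/wrist0.png

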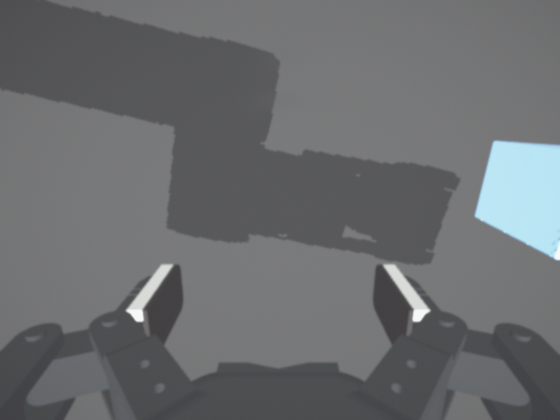

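The top view shows the shaker centred near (286,234), with the fence from (247,212) to (330,200). The plate is at (298,230) with its white hole line at x≈291, and the orange mark is at x≈280. The vial is at (241,246), the bottle at (118,235) and the rack at (413,257). The two plates at (277,156) and (331,156) are smaller distractors.

```bash
cat > m.py <<'E'
from h import *
def rect(P):
    r=cv2.minAreaRect(P.astype(np.float32)*1000); return r
def blobs(s,m,z,amin=60):
    out=[]
    cs,_=cv2.findContours(m.astype(np.uint8),cv2.RETR_EXTERNAL,cv2.CHAIN_APPROX_NONE)
    for c in cs:
        if cv2.contourArea(c)<amin: continue
        P=np.array([ray(s,u,v,z)[:2] for u,v in c[:,0]])
        out.append((c[:,0].mean(0).round(),rect(P)))
    return out
E
python3 - <<'E'
from m import *
import pickle
s=pickle.load(open("top0.pkl","rb")); im=s["image"]; hsv=cv2.cvtColor(im,cv2.COLOR_BGR2HSV)
H,S,V=[hsv[...,i].astype(int) for i in range(3)]
blue=(H>95)&(H<125)&(S>90)
blue=cv2.morphologyEx(blue.astype(np.uint8),cv2.MORPH_CLOSE,np.ones((5,5)))
for b in blobs(s,blue,0.075): print("blue",b)
# deck by height
f,cx,cy=K(s); vv,uu=np.mgrid[:420,:560]; z=s["depth"]
C=np.stack([(uu-cx)/f*z,(vv-cy)/f*z,z],-1); W=(C-np.array(s["t"]))@np.array(s["R"])
m=(W[...,2]>0.05)&(W[...,2]<0.15)
for b in blobs(s,m,0.06,800): print("deck",b)
for (u,v) in [(298,230),(320,240),(277,246),(283,226),(260,225),(300,265),(290,206)]: print((u,v),W[v,u].round(4))
o=(H>8)&(H<22)&(S>150)&(V>150)
for b in blobs(s,o,0.06,8): print("or",b)
E
```

```text
blue (array([106., 229.]), ((595.8793334960938, 469.9104309082031), (31.388673782348633, 37.17656707763672), 0.41528892517089844))
blue (array([297., 230.]), ((596.4395751953125, -69.8599853515625), (101.47443389892578, 140.2930450439453), 6.068976879119873))
blue (array([330., 156.]), ((813.8185424804688, -166.98788452148438), (103.75726318359375, 76.85993194580078), 75.81646728515625))
blue (array([276., 157.]), ((811.131591796875, -9.601009368896484), (77.272216796875, 103.56105041503906), 20.327529907226562))
deck (array([285., 233.]), ((591.0029907226562, -36.22882080078125), (206.33819580078125, 335.40625), 10.12967300415039))
deck (array([529., 198.]), ((697.775634765625, -743.9067993164062), (83.15703582763672, 127.07089233398438), 16.820083618164062))
(298, 230) [ 0.5945 -0.0721  0.081 ]
(320, 240) [ 0.5678 -0.1342  0.0731]
(277, 246) [ 0.5486 -0.0135  0.0837]
(283, 226) [ 0.6043 -0.0298  0.0886]
(260, 225) [0.6121 0.0358 0.0568]
(300, 265) [ 0.4986 -0.0785  0.0581]
(290, 206) [ 0.6646 -0.0495  0.0743]
or (array([414., 257.]), ((525.2562866210938, -396.6085205078125), (87.47809600830078, 155.8487091064453), 89.82821655273438))
```

Run:
```python
from h import *
from scipy.spatial.transform import Rotation as Ro
s=manip.sense(); R=Ro.from_quat(s["tool_rot"]).as_matrix(); print(R.round(3))
w=snapshot("wrist"); Rw=np.array(w["R"]); print("cam in tool",(R.T@(-Rw.T@w["t"]-s["tcp_pos"])).round(3)); print((R.T@Rw.T).round(3))
print("shift for TCP [.5,-.1,.3]",(R.T@(np.array([.52,-.05,.33])-s["tcp_pos"])).round(4))
```

```text
[[-0.     0.264 -0.965]
 [ 0.002 -0.965 -0.264]
 [-1.    -0.002 -0.   ]]
cam in tool [-0.143 -0.    -0.072]
[[ 0.    -0.285  0.959]
 [ 1.    -0.    -0.001]
 [ 0.001  0.959  0.285]]
shift for TCP [.5,-.1,.3] [-0.0986 -0.4393 -0.4883]
```

play_rows(series=[[-0.02, -0.02, -0.025, 0], [-0.04, -0.045, -0.055, 0], [-0.06, -0.07, -0.09, 1], [-0.07, -0.1, -0.125, 2], [-0.07, -0.13, -0.165, 3], [-0.07, -0.16, -0.205, 4], [-0.07, -0.19, -0.245, 5], [-0.07, -0.22, -0.285, 5], [-0.07, -0.25, -0.325, 5], [-0.07, -0.28, -0.365, 5], [-0.07, -0.31, -0.4, 5], [-0.07, -0.34, -0.435, 5], [-0.07, -0.365, -0.47, 5], [-0.07, -0.385, -0.495, 5], [-0.07, -0.4, -0.515, 5], [-0.07, -0.41, -0.528, 5], [-0.07, -0.416, -0.534, 5], [-0.07, -0.416, -0.534, 5], [-0.07, -0.416, -0.534, 5], [-0.07, -0.416, -0.534, 5]], claw=60, force=20)

```text
t: 2.2
tcp_pos: [0.5696, -0.0615, 0.3014]
tool_rot: [-0.704, -0.063, 0.704, -0.062]
force: [0.2, 0.1, -0.9]
finger_gap: 0.599
```

Run:
```python
from h import *
import pickle
s=snapshot("wrist"); cv2.imwrite("pics/wrist1.png",s["image"]); pickle.dump(s,open("wrist1.pkl","wb"))
st=manip.sense(); print(st["t"],st["tcp_pos"],st["tool_rot"],st["q"],st["force"],st["finger_gap"])
```

```text
2.25 [ 0.56967812 -0.06145761  0.30140234] [-0.70417881 -0.06327207  0.70443611 -0.06243888] [-3.02922547e-01  3.82927419e-01  1.47836144e+00  9.91279245e-04
  1.28109031e+00  1.08957311e+00] [ 0.20391842  0.68844352 -0.20063796] 0.6035089959447965
```

View pics/wrist1.png

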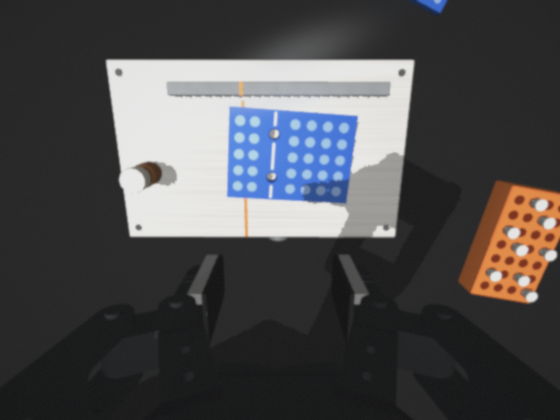

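The wrist view shows the deck corners at (107,60), (414,60), (397,237) and (130,237). The fence's inner edge is at row ≈96 and the orange mark at column ≈243. The plate corners are near (230,107), (357,116), (346,202) and (228,197).

```bash
cat > m2.py <<'E'
from m import *
def frame(s):
    """shaker centre, yaw via white/bright deck outline"""
    im=s["image"]; hsv=cv2.cvtColor(im,cv2.COLOR_BGR2HSV); H,S,V=[hsv[...,i].astype(int) for i in range(3)]
    f,cx,cy=K(s); vv,uu=np.mgrid[:420,:560]; z=s["depth"]
    C=np.stack([(uu-cx)/f*z,(vv-cy)/f*z,z],-1); W=(C-np.array(s["t"]))@np.array(s["R"])
    return H,S,V,W
def plate(s,zl=0.0835,zr=0.074,c=None):
    H,S,V,W=frame(s)
    b=((H>95)&(H<125)&(S>90)).astype(np.uint8); b=cv2.morphologyEx(b,cv2.MORPH_CLOSE,np.ones((15,15)))
    cs,_=cv2.findContours(b,cv2.RETR_EXTERNAL,cv2.CHAIN_APPROX_NONE)
    return max(cs,key=cv2.contourArea)[:,0]
E
python3 - <<'E'
from m2 import *
import pickle
s=pickle.load(open("wrist1.pkl","rb")); H,S,V,W=frame(s)
im=s["image"]
m=((W[...,2]>0.05)&(W[...,2]<0.075)&(W[...,0]>.4)&(W[...,0]<.75)&(W[...,1]>-.24)&(W[...,1]<.16)).astype(np.uint8)
m=cv2.morphologyEx(m,cv2.MORPH_CLOSE,np.ones((9,9)))
# exclude hand: restrict rows<240
for b in blobs(s,m,0.06,3000): print("deck",b)
for u,v in [(107,60),(414,60),(397,237),(130,237)]: print("corner",ray(s,u,v,.06).round(4))
for u,v in [(169,95),(389,96)]: print("fence inner top?",ray(s,u,v,.074).round(4),dep(s,u,v-4).round(4))
o=(H>8)&(H<25)&(S>120)&(V>150)
ys,xs=np.nonzero(o[:,:300]); k=(xs>225)&(xs<265); print(list(zip(xs[k],ys[k]))[::12])
c=plate(s)
ap=cv2.approxPolyDP(c.reshape(-1,1,2),8,True)[:,0]; print(ap)
for p in ap: print(p,ray(s,*p,.074).round(4),ray(s,*p,.083).round(4))
for u,v in [(235,120),(235,180),(245,150),(335,135),(335,190),(300,200)]: print((u,v),dep(s,u,v).round(4))
cv2.imwrite("pics/z1.png",cv2.resize(im[50:250,100:420],None,fx=2.5,fy=2.5,interpolation=cv2.INTER_CUBIC))
E
```

```text
deck (array([253., 146.]), ((590.63134765625, -37.23822021484375), (204.73204040527344, 334.70013427734375), 9.981621742248535))
corner [0.6617 0.1437 0.06  ]
corner [ 0.7204 -0.1842  0.06  ]
corner [ 0.5188 -0.2235  0.06  ]
corner [0.459 0.109 0.06 ]
fence inner top? [0.6377 0.0699 0.074 ] [0.6418 0.0704 0.0737]
fence inner top? [ 0.6785 -0.1633  0.074 ] [ 0.6824 -0.1621  0.0743]
[(np.int64(240), np.int64(84)), (np.int64(245), np.int64(206)), (np.int64(245), np.int64(214)), (np.int64(246), np.int64(221)), (np.int64(246), np.int64(233))]
[[230 108]
 [228 196]
 [345 202]
 [356 116]]
[230 108] [0.6361 0.0035 0.074 ] [0.6362 0.0022 0.083 ]
[228 196] [ 0.5379 -0.0075  0.074 ] [ 0.5404 -0.0086  0.083 ]
[345 202] [ 0.5551 -0.1444  0.074 ] [ 0.5571 -0.1421  0.083 ]
[356 116] [ 0.6522 -0.1334  0.074 ] [ 0.6519 -0.1313  0.083 ]
(235, 120) [ 0.6248 -0.0043  0.0799]
(235, 180) [ 0.5599 -0.0137  0.0813]
(245, 150) [ 0.5951 -0.0198  0.0809]
(335, 135) [ 0.6283 -0.1153  0.0746]
(335, 190) [ 0.5673 -0.1294  0.0746]
(300, 200) [ 0.549  -0.0913  0.0776]
```

View pics/z1.png

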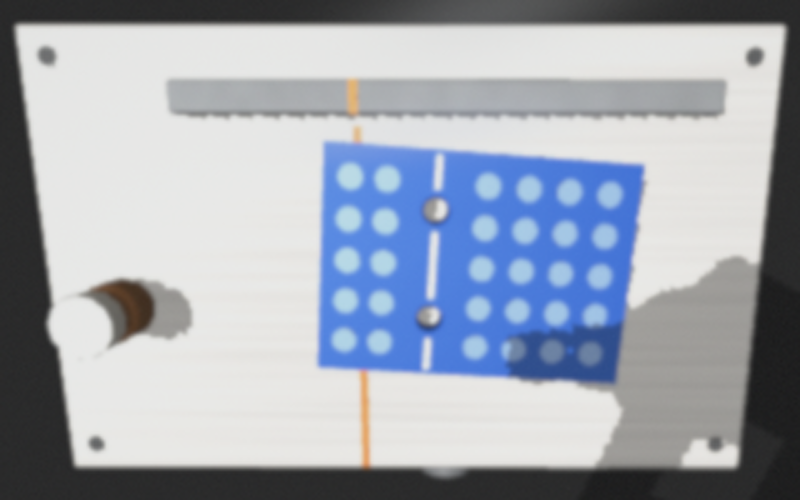

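```bash
cat > sh.py <<'E'
from m2 import *
from scipy.spatial.transform import Rotation as Ro
C=np.array([.5907,-.0370]); YAW=np.radians(10.0)
ex=np.array([np.cos(YAW),np.sin(YAW)]); ey=np.array([-ex[1],ex[0]])
def toS(p): d=np.array(p)[:2]-C; return np.array([d@ex,d@ey])*1000
def toW(x,y,z): return np.array([*(C+ex*x/1000+ey*y/1000),z/1000])
def shift(x,y,z):
    s=manip.sense(); R=Ro.from_quat(s["tool_rot"]).as_matrix(); return R.T@(toW(x,y,z)-s["tcp_pos"])
E
python3 - <<'E'
from sh import *
import pickle
s=pickle.load(open("wrist1.pkl","rb")); H,S,V,W=frame(s); st=manip.sense(); R=Ro.from_quat(st["tool_rot"]).as_matrix()
T=(W-st["tcp_pos"])@R
m=(s["depth"]>0)&(T[...,0]>-.05)&(T[...,0]<.02)&(abs(T[...,1])<.09)&(abs(T[...,2])<.03)
print(m.sum()); P=T[m]
if m.sum():
  for sd in (-1,1):
    Q=P[P[:,1]*sd>0]; print(Q.min(0).round(4),Q.max(0).round(4), np.percentile(Q[:,0],[90,97,99]).round(4)); t=Q[Q[:,0]>Q[:,0].max()-.006]; print(t.min(0).round(4),t.max(0).round(4))
for u,v in [(245.5,210),(246.3,230),(241.5,86)]: print("orange",toS(ray(s,u,v,.074 if v<100 else .06)))
print("tool y angle",np.degrees(np.arctan2(R[1,1],R[0,1])),"want",-80, "tool x",R[:,0])
c=np.array([[230,108],[228,196],[345,202],[356,116]])
for p,z in zip(c,[.0815,.0815,.0743,.0743]): print("corner",toS(ray(s,*p,z)).round(1))
for x,y,z in [(-85,-34,140),(-85,-34,66)]: print(shift(x,y,z).round(4))
E
```

```text
5447
[-0.05   -0.0556 -0.0137] [-0.0032 -0.0253  0.0121] [-0.0132 -0.008  -0.0055]
[-0.0092 -0.0374 -0.0106] [-0.0032 -0.0255  0.0115]
[-0.05    0.0251 -0.0135] [-0.003   0.0548  0.0122] [-0.0132 -0.0084 -0.0052]
[-0.009   0.0251 -0.0106] [-0.003   0.0323  0.0112]
orange [-68.17598346  19.51040524]
orange [-94.41661749  19.16678343]
orange [74.20297976 18.84009303]
tool y angle -79.80037921904065 want -80 tool x [-4.67182479e-04  1.14130092e-03 -9.99999240e-01]
corner [51.6 30.9]
corner [-45.  37.]
corner [-53.7 -99.6]
corner [  43.8 -105.5]
[0.1614 0.0135 0.0601]
[0.2354 0.0136 0.06  ]
```

play_rows(series=[[0.02, 0.003, 0.01, 0], [0.05, 0.007, 0.025, 0], [0.09, 0.01, 0.04, 0], [0.13, 0.0135, 0.055, 0], [0.16, 0.0135, 0.06, 0], [0.185, 0.0135, 0.06, 0], [0.21, 0.0135, 0.06, 0], [0.225, 0.0135, 0.06, 0], [0.234, 0.0135, 0.06, 0], [0.239, 0.0135, 0.06, 0], [0.239, 0.0135, 0.06, 0], [0.239, 0.0135, 0.06, 0]])

```text
t: 3.45
tcp_pos: [0.5135, -0.0854, 0.0631]
tool_rot: [0.705, 0.063, -0.704, 0.063]
force: [1.1, 0.2, -0.3]
finger_gap: 0.601
```

```bash
cat > look.py <<'E'
import sys
from sh import *
n=sys.argv[1]; import pickle
for k in ("wrist","side"):
    s=snapshot(k); pickle.dump(s,open(f"{k}{n}.pkl","wb")); cv2.imwrite(f"pics/{k}{n}.png",s["image"])
    if k=="side": cv2.imwrite(f"pics/side{n}.png",cv2.resize(s["image"][165:285,240:370],None,fx=5,fy=5,interpolation=cv2.INTER_CUBIC)[:600,:650])
st=manip.sense(); print(st["t"],toS(st["tcp_pos"]).round(1),st["tcp_pos"].round(4),st["force"].round(2))
E
python3 look.py 2
```

```text
3.55 [-84.4 -34.2] [ 0.5135 -0.0853  0.0633] [ 0.68 -0.13  0.61]
```

View pics/side2.png

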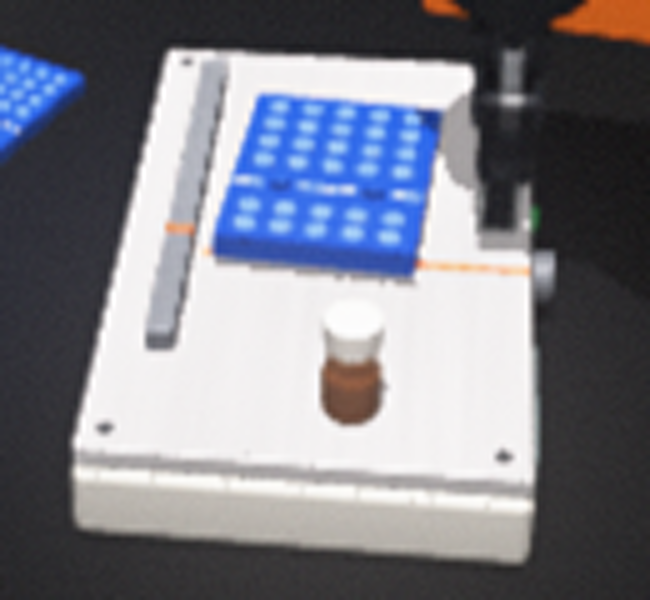

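View pics/wrist2.png

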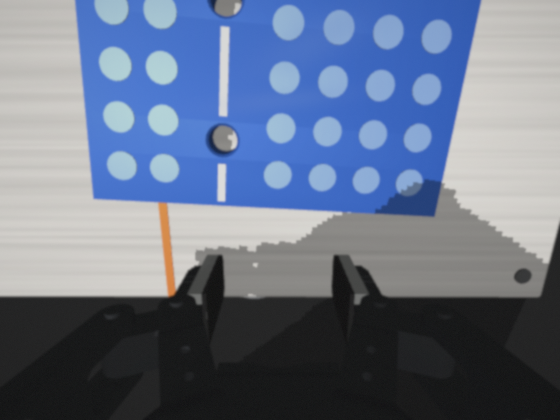

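The wrist view shows the open fingers at (205,270) and (350,270), in front of the plate's near edge at row ≈200–215, clear and low. Next I push towards the fence.

play_rows(series=[[0.001, 0, -0.004, 0], [0.001, 0, -0.008, 0], [0.001, 0, -0.012, 0], [0.001, 0, -0.015, 0], [0.001, 0, -0.017, 0], [0.001, 0, -0.019, 0], [0.001, 0, -0.021, 0], [0.001, 0, -0.023, 0], [0.001, 0, -0.025, 0], [0.001, 0, -0.027, 0], [0.001, 0, -0.029, 0], [0.001, 0, -0.03, 0], [0.001, 0, -0.031, 0], [0.001, 0, -0.032, 0], [0.001, 0, -0.033, 0]])

```text
t: 5.05
tcp_pos: [0.546, -0.0794, 0.0623]
tool_rot: [0.705, 0.063, -0.704, 0.063]
force: [-1.4, -0.6, 0.3]
finger_gap: 0.604
```

```bash
python3 look.py 3
```

```text
5.15 [-51.1 -34.1] [ 0.5463 -0.0794  0.0623] [-1.03  0.43 -0.14]
```

View pics/side3.png

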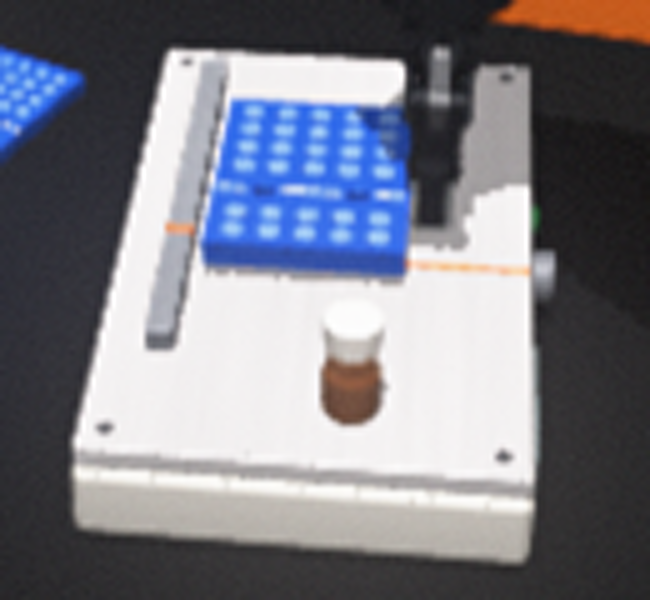

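View pics/wrist3.png

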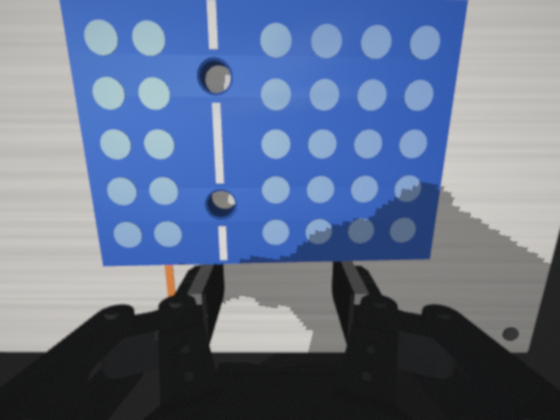

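The plate has squared up against both fingers, and its near edge is now level at row ≈262. About 5 mm remain to the fence.

play_rows(series=[[0, 0, -0.001, 0], [0, 0, -0.002, 0], [0, 0, -0.003, 0], [0, 0, -0.004, 0], [0, 0, -0.005, 0], [0, 0, -0.005, 0]])

```text
t: 5.75
tcp_pos: [0.5515, -0.0784, 0.0623]
tool_rot: [0.705, 0.063, -0.704, 0.063]
force: [-1.4, 0.4, 0.0]
finger_gap: 0.601
```

play_rows(series=[[0, 0, -0.0007, 0], [0, 0, -0.0014, 0], [0, 0, -0.0014, 0]])

```text
t: 6.05
tcp_pos: [0.5526, -0.0781, 0.0623]
tool_rot: [0.705, 0.063, -0.704, 0.063]
force: [-3.3, -0.6, 2.2]
finger_gap: 0.602
```

play_rows(series=[[0, 0, -0.0007, 0], [0, 0, -0.0014, 0], [0, 0, -0.0014, 0]])

```text
t: 6.35
tcp_pos: [0.5526, -0.078, 0.0622]
tool_rot: [-0.704, -0.063, 0.705, -0.063]
force: [-5.3, -2.3, 3.0]
finger_gap: 0.601
```

```bash
python3 look.py 4
```

```text
6.45 [-44.7 -33.8] [ 0.5526 -0.078   0.0622] [-5.69 -2.06  3.04]
```

View pics/side4.png

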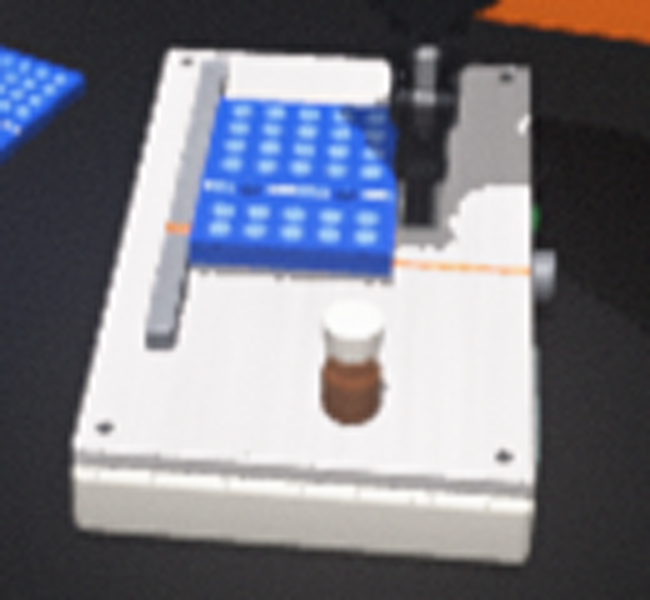

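The plate now touches the fence: the force rose to 5.7 N with no further motion. I'll back off, rise, turn -90° and move round to the plate's right side.

play_rows(series=[[0, 0, 0.005, 0], [0, 0, 0.02, 0], [-0.03, 0, 0.025, 0], [-0.07, 0, 0.025, 0], [-0.11, 0.02, 0.02, -8], [-0.14, 0.04, 0.01, -16], [-0.15, 0.06, 0, -24], [-0.15, 0.075, -0.015, -32], [-0.15, 0.091, -0.03, -40], [-0.15, 0.091, -0.045, -48], [-0.15, 0.091, -0.06, -56], [-0.15, 0.091, -0.06, -64], [-0.15, 0.091, -0.06, -72], [-0.15, 0.091, -0.06, -80], [-0.15, 0.091, -0.06, -88], [-0.15, 0.091, -0.06, -90], [-0.15, 0.091, -0.06, -90], [-0.15, 0.091, -0.06, -90]], claw=45)

```text
t: 8.25
tcp_pos: [0.6285, -0.1571, 0.2122]
tool_rot: [0.454, 0.542, -0.454, 0.542]
force: [-0.8, 0.6, -0.2]
finger_gap: 0.449
```

```bash
python3 look.py 5
python3 - <<'E'
from sh import *
import pickle
s=pickle.load(open("wrist5.pkl","rb")); H,S,V,W=frame(s); st=manip.sense(); R=Ro.from_quat(st["tool_rot"]).as_matrix()
T=(W-st["tcp_pos"])@R
m=(s["depth"]>0)&(T[...,0]>-.05)&(T[...,0]<.02)&(abs(T[...,1])<.09)&(abs(T[...,2])<.03)
P=T[m]; print(P.min(0).round(4),P.max(0).round(4))
print("tool y ang",np.degrees(np.arctan2(R[1,1],R[0,1])))
c=plate(s); ap=cv2.approxPolyDP(c.reshape(-1,1,2),8,True)[:,0]
for p in ap: print(p,toS(ray(s,*p,.0743)).round(1),toS(ray(s,*p,.0815)).round(1))
print(shift(15,-125,64).round(4))
E
```

```text
8.35 [  16.2 -124.8] [ 0.6283 -0.1571  0.2121] [ 0.04  0.36 -0.18]
[-0.05   -0.0512 -0.0143] [-0.0009  0.0496  0.0117]
tool y ang 10.179952914659616
[211   0] [-35.4  29.8] [-34.1  27.7]
[221 169] [-33.9 -98.8] [-32.6 -97.6]
[334 171] [  64.4 -100.3] [ 63.1 -99.1]
[345   0] [66. 30.] [64.7 27.9]
[ 0.1481 -0.0011  0.0003]
```

View pics/wrist5.png

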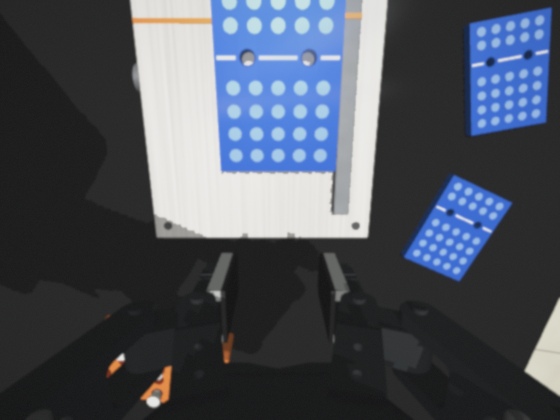

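The wrist view shows the plate flush along the fence at column ≈340, with its right edge at row ≈170 (shaker y≈-99.5). That leaves about 29.5 mm to the seat. I descend behind the edge and push along the fence.

play_rows(series=[[0.03, -0.001, 0, 0], [0.07, -0.001, 0, 0], [0.105, -0.001, 0, 0], [0.13, -0.001, 0, 0], [0.142, -0.001, 0, 0], [0.148, -0.001, 0, 0], [0.148, -0.001, -0.002, 0], [0.148, -0.001, -0.006, 0], [0.148, -0.001, -0.01, 0], [0.148, -0.001, -0.012, 0], [0.148, -0.001, -0.014, 0], [0.148, -0.001, -0.016, 0], [0.148, -0.001, -0.018, 0], [0.148, -0.001, -0.02, 0], [0.148, -0.001, -0.022, 0], [0.148, -0.001, -0.024, 0], [0.148, -0.001, -0.026, 0], [0.148, -0.001, -0.028, 0]])

```text
t: 10.15
tcp_pos: [0.6232, -0.1314, 0.0651]
tool_rot: [0.453, 0.541, -0.454, 0.543]
force: [-0.6, -6.2, 3.4]
finger_gap: 0.446
```

```bash
python3 look.py 6
```

```text
10.25 [ 15.6 -98.1] [ 0.6231 -0.1309  0.065 ] [-1.05 -4.14  4.27]
```

View pics/wrist6.png

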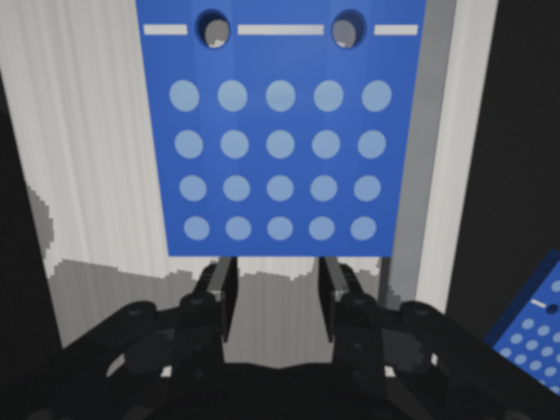

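View pics/side6.png

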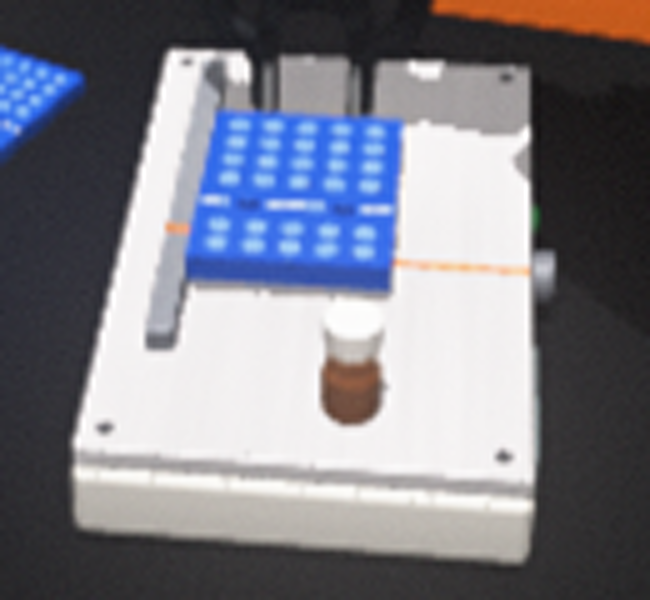

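Both fingers bear squarely on the right edge at row ≈255, and the plate is still against the fence. I continue.

play_rows(series=[[0, 0, -0.0015, 0], [0, 0, -0.003, 0], [0, 0, -0.0045, 0], [0, 0, -0.006, 0], [0, 0, -0.0075, 0], [0, 0, -0.009, 0], [0, 0, -0.0105, 0], [0, 0, -0.012, 0]])

```text
t: 11.05
tcp_pos: [0.6209, -0.1185, 0.065]
tool_rot: [0.454, 0.542, -0.454, 0.543]
force: [0.1, -0.8, 1.4]
finger_gap: 0.449
```

```bash
python3 look.py 7
```

```text
11.15 [ 15.1 -84.3] [ 0.6203 -0.1174  0.0645] [-0.59  0.21  0.37]
```

View pics/wrist7.png

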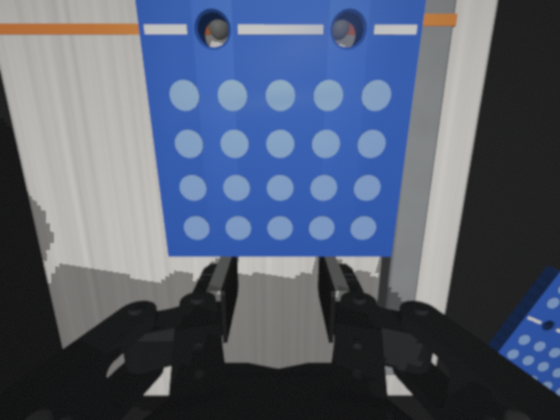

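View pics/side7.png

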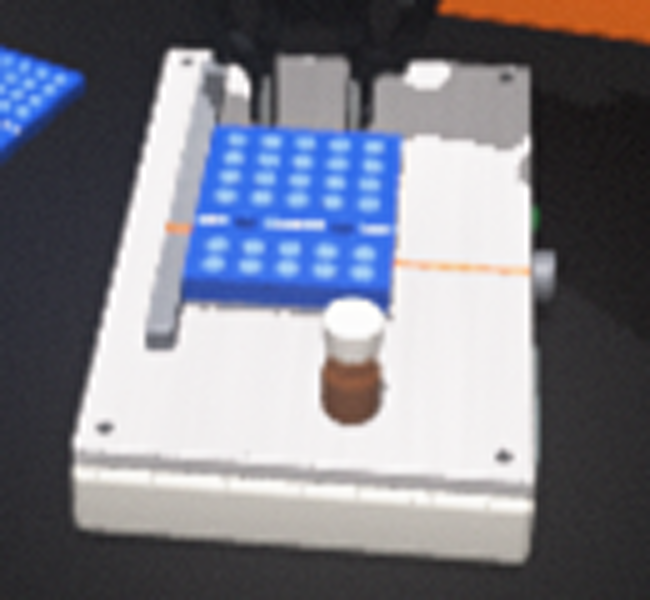

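In the wrist view the pins show in the holes at (215,32) and (345,32), and the white line meets the orange mark at row ≈28. About 1–3 mm remain.

play_rows(series=[[0, 0, -0.0004, 0], [0, 0, -0.0008, 0], [0, 0, -0.0012, 0], [0, 0, -0.0012, 0]])

```text
t: 11.55
tcp_pos: [0.6197, -0.1158, 0.0642]
tool_rot: [0.454, 0.543, -0.453, 0.542]
force: [-0.1, 0.7, -0.2]
finger_gap: 0.446
```

```bash
python3 look.py 8
python3 - <<'E'
from sh import *
import pickle
for n in "678":
    s=pickle.load(open(f"wrist{n}.pkl","rb"))
    c=plate(s); 
    for u,v in [(180,225),(280,240),(375,225),(180,70),(280,60),(375,70),(280,10)]: print(n,(u,v),toS(dep(s,u,v)).round(1),dep(s,u,v)[2].round(4))
E
```

```text
11.65 [ 15.1 -82.7] [ 0.6199 -0.1158  0.0644] [ 0.06  1.26 -0.09]
6 (180, 225) [-27.9 -73.2] 0.0736
6 (280, 240) [ 15.8 -79.5] 0.0752
6 (375, 225) [ 56.4 -72.1] 0.0762
6 (180, 70) [-21.3 -11.2] 0.0786
6 (280, 60) [15.4 -7.8] 0.0791
6 (375, 70) [ 50.2 -11.1] 0.0792
6 (280, 10) [15.3  7.9] 0.0803
7 (180, 225) [-27.6 -59.7] 0.0747
7 (280, 240) [ 15.8 -66.8] 0.0742
7 (375, 225) [ 57.  -59.6] 0.0743
7 (180, 70) [-21.4   2. ] 0.0784
7 (280, 60) [15.4  5.4] 0.0783
7 (375, 70) [50.5  2.2] 0.0781
7 (280, 10) [15.3 21.1] 0.0801
8 (180, 225) [-28.3 -57. ] 0.0736
8 (280, 240) [ 15.2 -64.2] 0.0727
8 (375, 225) [ 55.9 -56.3] 0.0751
8 (180, 70) [-23.    5.2] 0.0744
8 (280, 60) [14.8  8.6] 0.0753
8 (375, 70) [51.   5.5] 0.0734
8 (280, 10) [14.8 25.5] 0.0737
```

View pics/side8.png

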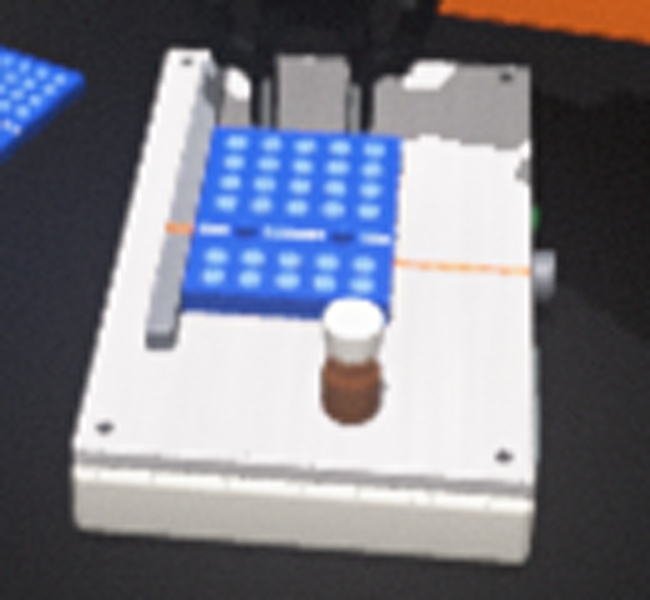

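View pics/wrist8.png

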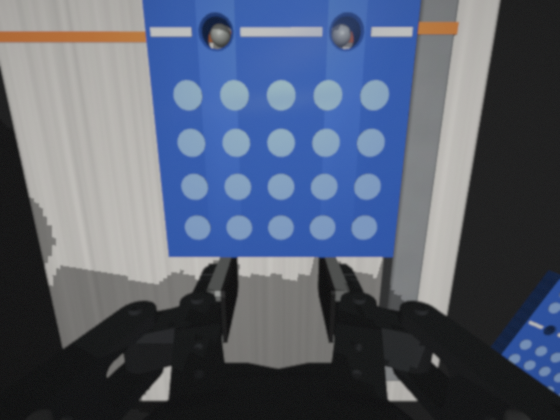

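The plate has dropped: its top is at z≈0.074 everywhere. I retreat and check.

play_rows(series=[[0, 0, 0.002, 0], [0, 0, 0.006, 0], [0, 0, 0.014, 0], [0, 0, 0.022, 0], [-0.02, 0, 0.025, 0], [-0.06, 0, 0.025, 0], [-0.1, 0, 0.025, 0], [-0.14, 0, 0.025, 0], [-0.17, 0, 0.025, 0], [-0.18, 0, 0.025, 0], [-0.18, 0, 0.025, 0], [-0.18, 0, 0.025, 0]])

```text
t: 12.85
tcp_pos: [0.6233, -0.1407, 0.2426]
tool_rot: [0.454, 0.544, -0.454, 0.541]
force: [0.4, 0.7, -0.9]
finger_gap: 0.449
```

```bash
python3 look.py 9
python3 - <<'E'
from sh import *
import pickle
s=pickle.load(open("wrist9.pkl","rb")); H,S,V,W=frame(s)
b=((H>95)&(H<125)&(S>90)).astype(np.uint8)
n,l=cv2.connectedComponents(b); k=np.argmax(np.bincount(l[l>0])); m=cv2.erode((l==k).astype(np.uint8),np.ones((5,5)))>0
P=W[m&(s["depth"]>0)]; A=np.c_[P[:,:2]-P[:,:2].mean(0),np.ones(len(P))]
for _ in range(3):
    g=np.linalg.lstsq(A,P[:,2],rcond=None)[0]; r=abs(P[:,2]-A@g); q=r<2.5*np.median(r)+1e-4; A,P=A[q],P[q]
print("tilt",np.hypot(*g[:2]),"z top",g[2],len(P))
c=plate(s); ap=cv2.approxPolyDP(c.reshape(-1,1,2),8,True)[:,0]
for p in ap: print(p,toS(ray(s,*p,.074)).round(1))
t0=pickle.load(open("top0.pkl","rb")); t=snapshot("top"); cv2.imwrite("pics/top9.png",t["image"])
for n,(u,v,w) in dict(vial=(241,246,14),bottle=(118,235,22),rack=(413,257,32)).items():
    print(n,"mean diff",np.abs(t["image"][v-w:v+w,u-w:u+w].astype(int)-t0["image"][v-w:v+w,u-w:u+w]).mean())
E
```

```text
12.95 [  13.9 -107.5] [ 0.6231 -0.1404  0.2418] [-0.28 -0.39 -0.18]
tilt 0.0013660325164813816 z top 0.0740726817921926 7400
[222   0] [-34.5  56.7]
[229 152] [-33.7 -70. ]
[332 154] [ 64.3 -71.7]
[340   0] [64.8 56.7]
vial mean diff 0.5820578231292517
bottle mean diff 0.8672520661157025
rack mean diff 3.1046549479166665
```

View pics/wrist9.png

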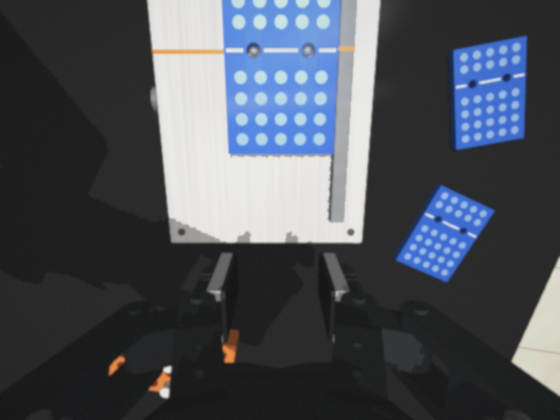

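View pics/side9.png

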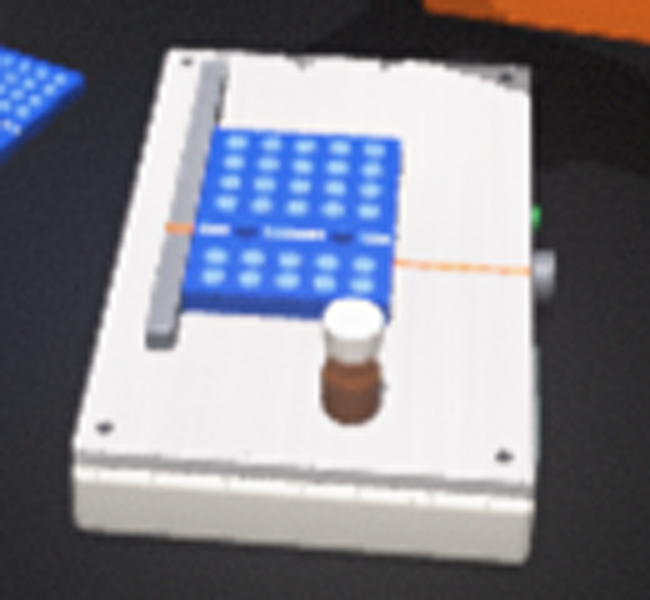

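View pics/top9.png

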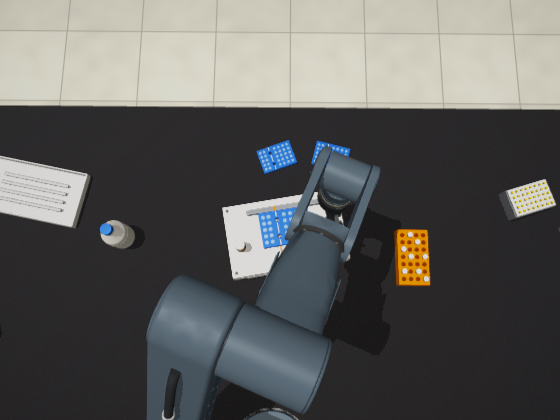

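The plate is flat: tilt 0.001 rad, top at z 74.1 mm. Its white line is on the orange mark, both pins sit inside the holes at (254,50) and (308,50), and its right edge is at shaker y≈-70.5 as required. The vial, bottle and rack are where they started, and the hand is clear.

```bash
python3 -c "
from station import manip
print(manip.sign_off())"
```

```text
the job is handed in; nothing more can be done
None
```

The blue plate is seated over both pins and lies flat on the deck. The hand is clear, and I handed the job in about 13 s into the 58 s allowed; no verdict is reported.

I pushed the plate with two open fingertips only. The first push went to the fence, where the force rose to about 6 N with no further motion. The second went along the fence, slowing at the end, until the holes dropped over the pins. Nothing was pinched or lifted.

**Last checks before handing in:**
- **Flatness:** the plate's top is at z = 74.1 mm, where 74 mm is expected, and its tilt is about 0.001 rad.
- **Position:** its right edge is at shaker y of about -70 to -71.7 mm, where the seat needs -70. Its fence side is about 1 mm clear of the fence, within the roughly 2 mm calibration. The white line is on the orange mark, and both pins are visible in the holes.
- **Bystanders:** the vial, bottle and rack show no movement in the top view. The rack's picture changed slightly more than the other two, but it is in the same place and looks partly shaded by the arm.

No check failed. One small disagreement was that the orange mark measured about 0.8 mm off its nominal position, also within calibration.

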